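# Put the slicer insert away in its slanted storage block

### The arm

A 6-joint arm with a two-finger parallel gripper is mounted at the origin on a cart in front of the work surface, level with it; the furniture and walls round the work are solid. World frame = base frame: x ahead of the robot, y to its left, z up, the work surface at z = 0. Lengths are in m, angles in rad, forces in N, time in s.
With the tool pointing down it reaches from about 0.35 to 0.95 m from the base axis. Payload 17.4 kg.
Tool frame: the origin (TCP) lies midway between the tips of the shut fingers; the grasp point (between the pads) lies 19 mm behind it (r.pinch_z is the distance from the TCP to the grasp point, in m); z points along the fingers, y is the direction in which the jaws open and shut (so a half turn about z gives the same grasp; the last joint's range is limited). The gripper opens to 93 mm and grips with 3 to 60 N. Pads are 15 mm wide; open, the fingers measure 128 mm over their backs; the gripper's body (75 mm by 188 mm) begins 65 mm behind the grasp point.
Start: joints at [1.099, 0.116, 1.442, -0, 1.584, -0.038], TCP at [0.284, 0.612, 0.219] pointing down, gripper open.
Joint ranges: [-2.83, 2.83], [-0.83, 2.19], [0.07, 2.5], [-1.14, 4.28], [0.01, 3], [-2.97, 2.97]. Speed limits (rad/s): [1.89, 1.89, 2.22, 3.14, 3.14, 3.14].

### API

Orientations are given as a unit quaternion [w, x, y, z].
In Python, from bench import r gives the robot as it stands.
- The arm moves only by the tool arm_command, never from a script. Its argument "moves" is a list of rows, each an object with "slide": the shift along the tool's x, y, z as a fraction of full scale, a list of three; "roll": the turn about the tool's z as a fraction of full scale. In form: [{"slide": [dx, dy, dz], "roll": roll}, ...]. A call has 1 to 20 rows; each row shifts and turns the pose as measured when the row begins, along the tool's axes as they then stand; what a row does not reach is not made up. Full scale, the value 1, is 10 cm for a shift and 2 rad for a turn. A row lasts 1/8 s, in which the tool goes at most 62.5 mm and 10.7 degrees, less where a joint would pass 70% of its speed; a pose out of reach is approached as far as the arm can. A call with a number of a shift or a turn outside -1 to 1 is refused whole. A call with a gripper value outside its range is refused whole. "fingers" is the gripper's target within -1 to 1 (fully open at 1, half-way at 0, shut at -1), set as the call begins (left out, the last holds). The fingers move at their own pace and stop on an object; "grip_force" is the grip in N (left out, the last holds). Time passes only in rows, so rows that do not move let the fingers close. It gives the time, the measured TCP pose, the force and the opening at its end, in the units of the state.
- r.sense(): the state, without advancing time (a new reading comes with each control period).
- r.capture(name): name is "scene" or "top" or "wrist"; returns a dict with "frame" (400x640x3 uint8, blue, green, red), "intrinsics" (3x3 intrinsics, pixels), "eye" and "orientation" of the camera in the world. Camera axes: x right, y down, z forward; pixel columns grow to the right and rows downward; lengths in m; the calibration is good to about 2 mm. A picture is of the moment at which its call begins. There is no depth.
- r.close_job(): hands the job in, once; it reports no verdict.
The state is a dict: "time": time; "joint_positions": joint angles; "joint_velocities": joint speeds; "effort": joint torques, N m; "tool_pos": TCP position; "eef_rot": TCP orientation; "force": force on the tool from outside, world axes, zero at the start; "moment": the same for the moment, N m; "width": opening from 0.0 (shut) to 1.0 (fully open).
Only numpy, scipy, OpenCV 4.12 (cv2) and the standard library are available. Lean on these libraries where they do the work, as an engineer would, in place of code of your own. Each camera call takes 0.05 s, during which the arm holds its last target.

### The job

The flat white slicer insert has dried in the wire rack: lift it out and put it away in the slanted wooden storage block, bottom end first, pushing it down through the slot until its top edge is flush with the metal plate round the slot. A sprung bar inside the slot holds the insert back, so it will not slide home by itself. Do not move or tip the salt shaker, the candle pot or the tin.

Things in the scene. Friction and masses are not known exactly. Their poses are not given: they have to be found in the camera images.
- insert_centre (a point): Centre of the loose slicer insert, a flat white plastic frame with a steel blade plate: 8 mm thick (its x), 70 wide (its y), 120 long (its z, nose to tail), about 90 g. It starts upright on its nose in the rack, 12 mm above the worktop. The top 36 mm is a solid grip, to be pinched across the 8 mm; both broad faces are alike. The lowest 8 mm (nose) is stepped down to 5 by 66 mm.
- insert_nose (a point): Middle of the insert's bottom end (60 mm from its centre along its -z), the end that goes into the slot first. Same axes as the insert.
- insert_tail (a point): Middle of the insert's top edge (60 mm from its centre along its +z), the end that must finish flush. Same axes as the insert.
- slot_mouth (a point): Centre of the slot mouth in the block's upper face, 135 mm above the worktop. The slot is 11 mm (its x) by 74 mm (its y), 124 mm deep, straight, with a closed bottom. Its z points out of the slot, leaning 35 degrees from vertical to the left (roughly +y); the insert goes in along -z. x points right and up, y is level. The face, with a steel plate, is 47 (x) by 110 mm (y), square to z.
- grip_bar (a joint): Travel (m, 0 to 0.006) of a sprung rubber bar inside the slot, 35 mm down, on its +x wall. It gives about 2 mm when the insert passes and presses it against the -x wall with about 3 N, so that some 3 to 8 N of push moves the insert on, and it stays where it is let go.
- block: The fixed wooden storage block, standing on a base 145 by 110 mm; origin on the worktop straight below the slot mouth, +x roughly to the right (world -y). The base reaches from -38 to +108 mm along that x.
- rack: The fixed drying rack: wooden base 100 (x) by 112 (y) by 12 mm with four upright steel wire loops across it, 64 mm wide (y), tops 70 mm above the worktop. The insert stands between the two middle loops (11 mm apart, clear gap), its broad faces square to the rack's x axis. Origin under the centre of the base.
- salt_shaker: Loose salt shaker, 44 mm across, 90 mm high, origin at its underside. Leave alone.
- pot: Loose small dark grey pot with a candle in it, 56 mm across, 50 mm high, origin at its underside. Leave alone.
- tin: Loose small food tin, 57 mm across, 72 mm high, origin at its underside. Leave alone.
- insert: The same insert; origin at the middle of its bottom end (as insert_nose).
Mind the look-alikes: they are no part of the job. Of the things shaped like the insert, the white one is meant.

How it is judged:
On the way, in this order (a step that is already met when the one before it is completed fails the run):
1. the insert has been lifted clear of the rack: its nose is more than 80 mm above the worktop (height (world z) of insert_nose above 0.08 m), for 0.1 s.
2. the insert's nose has entered the slot by more than 20 mm, with the tail still standing out (z of insert_nose in the frame of slot_mouth below -0.02 m and z of insert_tail in the frame of slot_mouth above 0.01 m and angle between the z axis of insert_centre and the z axis of slot_mouth, either way round below 0.12 rad and x of insert_nose in the frame of slot_mouth between -0.015 and 0.015 m and y of insert_nose in the frame of slot_mouth between -0.015 and 0.015 m), for 0.1 s.
At the end, for the whole second after the job is handed in: The insert is in the slot nose first, its top edge flush: less than 4 mm above the steel plate round the slot (or sunk a little below it), lying along the slot within 0.12 rad, at rest and let go (z of insert_tail in the frame of slot_mouth between -0.015 and 0.004 m and angle between the z axis of insert_centre and the z axis of slot_mouth, either way round below 0.12 rad and linear speed of insert below 0.02 m/s and x of insert_tail in the frame of slot_mouth between -0.008 and 0.008 m and y of insert_tail in the frame of slot_mouth between -0.008 and 0.008 m); the robot touches nothing.
It fails at once if the salt shaker, the candle pot or the tin is moved more than 20 mm or tipped (distance of any of salt_shaker, pot, tin from where it was at the start of the episode above 0.02 m or angle between any of salt_shaker, pot, tin's own z axis and vertical above 0.4 rad).
It also fails if it takes over 46 s, if anything falls off the work surface, if the arm or the gripper's body presses on something with over 40 N, if the wrist force passes 120 N, or if a joint passes its speed limit or range.

## Working session

There is one attempt and no reset: what is moved stays moved. The work goes in short steps, Python scripts to look and compute and a tool call to move; the robot and the scene stay as the last step left them, time stands still between calls to the robot, and variables do not carry over. Pictures are saved under pics/ and viewed, and the job is handed in when it is done.

Besides the shell and the picture viewer there is one more tool, called after "Emit:" in YAML: its name, and indented under it one key for each argument. arm_command: Moves the arm, as the interface text tells. Its arguments: {"type":"object","properties":{"moves":{"type":"array"},"fingers":{"type":"number"},"grip_force":{"type":"number"}},"required":["moves"]}

```bash
ls; mkdir -p pics
python3 - <<'E'
from bench import r
import cv2,json,numpy as np
np.set_printoptions(precision=4,suppress=True)
s=r.sense();print(s['time'],s['tool_pos'],s['eef_rot'],s['width'],r.pinch_z)
for n in['scene','top','wrist']:
    c=r.capture(n);cv2.imwrite(f'pics/{n}0.png',c['frame']);print(n,c['intrinsics'],c['eye'],c['orientation'])
E
```

```text
pics
0.0 [0.2836 0.6123 0.2179] [-0.0002  0.2152  0.9766 -0.0006] 1.001677505980462 0.0188
scene [[484.076    0.     314.3266]
 [  0.     484.076  208.4556]
 [  0.       0.       1.    ]] [-0.0443 -0.2654  0.7029] [-0.3084  0.7119 -0.5838  0.2393]
top [[400.1985   0.     317.0971]
 [  0.     400.1985 202.6062]
 [  0.       0.       1.    ]] [ 0.4842 -0.1406  1.0468] [-0.0289  0.713  -0.7002  0.0251]
wrist [[317.0577   0.     323.6844]
 [  0.     317.0577 197.8152]
 [  0.       0.       1.    ]] [0.209  0.6474 0.383 ] [0.1257 0.8332 0.5325 0.08  ]
```

View pics/scene0.png

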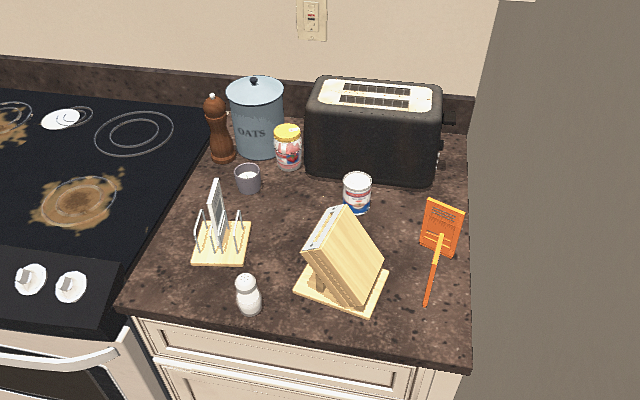

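View pics/top0.png

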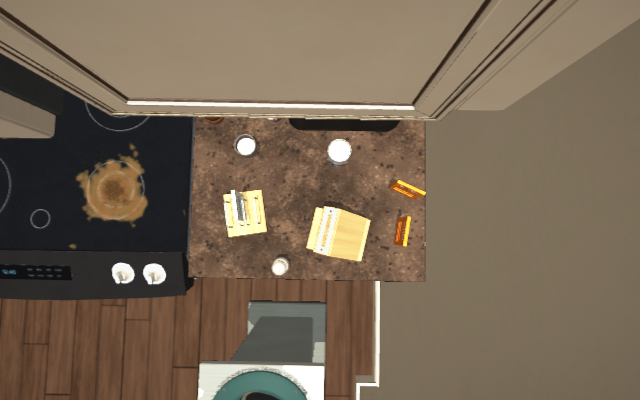

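View pics/wrist0.png

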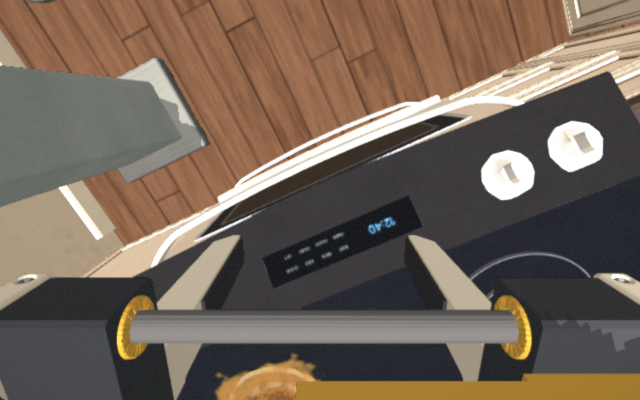

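The insert candidates are white in the rack at scene (217,205), orange at scene (441,225), and orange lying or leaning at scene (435,270). The white one is the match. I'll check it and the block in close crops.

Run:
```python
import cv2,numpy as np
s=cv2.imread('pics/scene0.png');t=cv2.imread('pics/top0.png')
def crop(im,x,y,w,h,k,n):
    cv2.imwrite('pics/'+n,cv2.resize(im[y:y+h,x:x+w],None,fx=k,fy=k,interpolation=cv2.INTER_CUBIC))
crop(s,180,170,90,100,6,'s_rack.png')
crop(s,285,195,110,120,5,'s_block.png')
crop(t,215,180,65,65,9,'t_rack.png')
crop(t,300,200,75,65,9,'t_block.png')
```

```text
(no output)
```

View pics/s_rack.png

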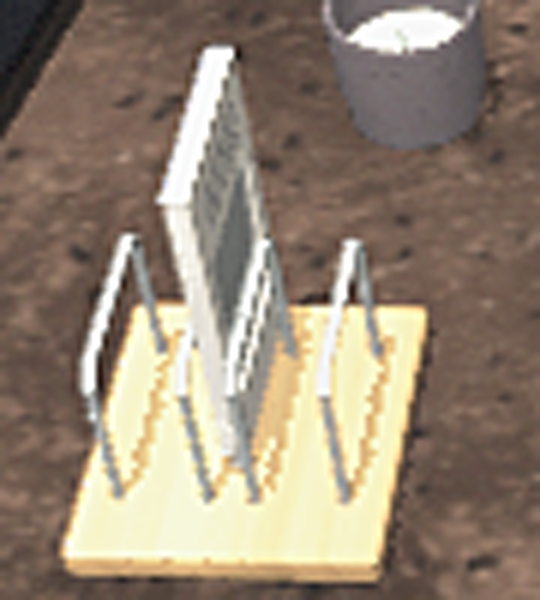

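View pics/s_block.png

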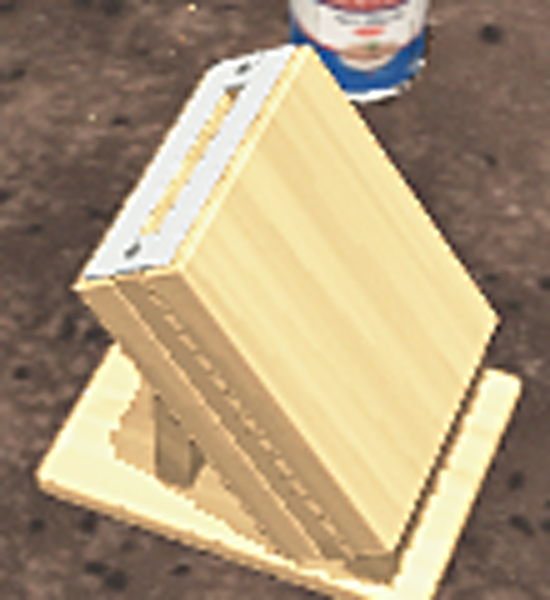

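View pics/t_rack.png

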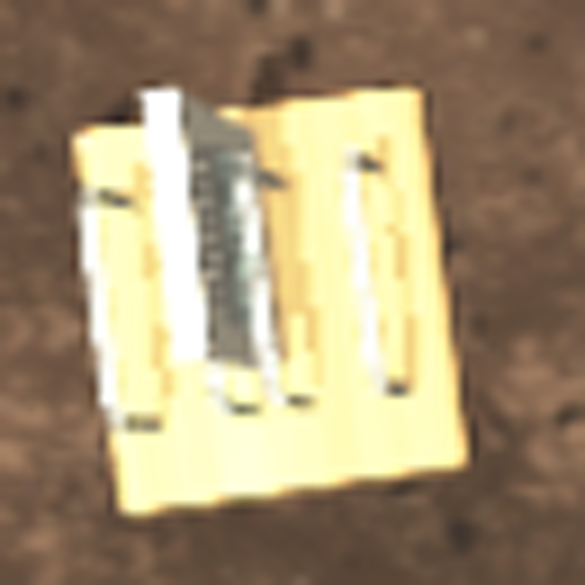

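View pics/t_block.png

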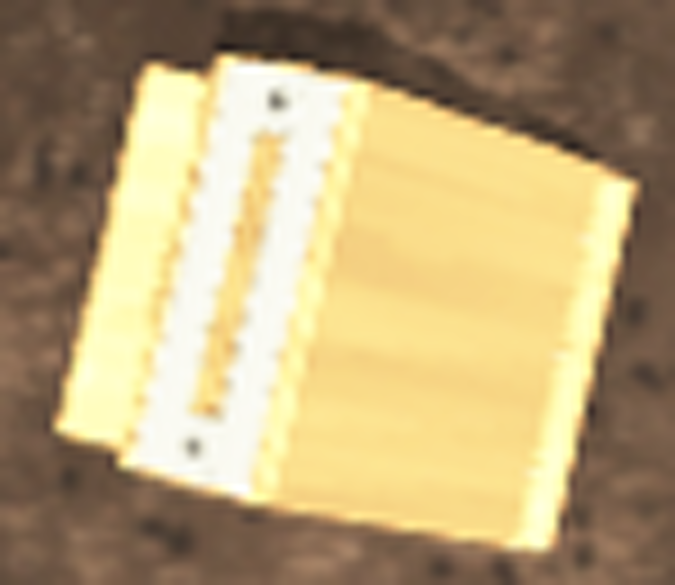

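```bash
cat > geo.py <<'E'
import numpy as np
from scipy.spatial.transform import Rotation as R
from scipy.optimize import least_squares
np.set_printoptions(precision=4,suppress=True)
def q2m(q): return R.from_quat([q[1],q[2],q[3],q[0]]).as_matrix()
CAM={'scene':(np.array([[484.076,0,314.3266],[0,484.076,208.4556],[0,0,1]]),np.array([-0.0443,-0.2654,0.7029]),q2m([-0.3084,0.7119,-0.5838,0.2393])),
'top':(np.array([[400.1985,0,317.0971],[0,400.1985,202.6062],[0,0,1]]),np.array([0.4842,-0.1406,1.0468]),q2m([-0.0289,0.713,-0.7002,0.0251]))}
def proj(c,P):
    K,e,M=CAM[c]; p=(K@(M.T@(np.atleast_2d(P)-e).T)).T
    return p[:,:2]/p[:,2:]
def ray(c,uv,z):
    K,e,M=CAM[c]; d=M@np.linalg.inv(K)@np.array([uv[0],uv[1],1.]); return e+d*(z-e[2])/d[2]
def oc(uv,off,k): return (np.asarray(uv,float)+.5)/k-.5+np.array(off)
E
python3 - <<'E'
from geo import *
tr=lambda L:oc(L,(215,180),9); sr=lambda L:oc(L,(180,170),6)
tb=lambda L:oc(L,(300,200),9); sb=lambda L:oc(L,(285,195),5)
rt=tr([(75,135),(422,90),(467,465),(122,515)]); rs=sr([(140,305),(428,308),(382,567),(66,557)])
it=tr([(140,92),(182,92),(208,360),(175,360)]); is_=sr([(209,48),(236,48),(188,203),(162,200)])
for c,p,q in(('top',rt,it),('scene',rs,is_)):
    a=np.array([ray(c,u,.012) for u in p]);b=np.array([ray(c,u,.132) for u in q])
    print(c,'rack ctr',a.mean(0),'sides',np.linalg.norm(np.diff(a,axis=0,append=a[:1]),axis=1))
    y=(a[0]+a[1]-a[2]-a[3])[:2];print(' yaw of long axis',np.degrees(np.arctan2(y[1],y[0])))
    print(' tail ctr',b.mean(0),'sides',np.linalg.norm(np.diff(b,axis=0,append=b[:1]),axis=1))
    y=(b[0]+b[1]-b[2]-b[3])[:2];print(' yaw',np.degrees(np.arctan2(y[1],y[0])))
def frame(p):
    y=np.array([np.cos(p[2]),np.sin(p[2]),0]); l=np.array([-y[1],y[0],0]) # left
    z=np.cos(np.radians(35))*np.array([0,0,1])+np.sin(np.radians(35))*l
    return np.array([p[0],p[1],.135]),np.cross(y,z),y,z
sl=np.array([(-5.5,37),(5.5,37),(5.5,-37),(-5.5,-37)])*1e-3
obs={'top':(tb([(258,132),(285,132),(220,415),(193,415)]),tb([(277,100),(193,447)])),'scene':(sb([(228,90),(243,90),(160,232),(145,232)]),sb([(244,68),(132,250)]))}
def res(p,cs):
    o,x,y,z=frame(p);r=[]
    for c in cs:
        P=[o+a*x+b*y for a,b in sl]+[o+s*p[3]*y for s in(1,-1)]
        r.append((proj(c,P)-np.vstack(obs[c]))/1)
    return np.concatenate(r).ravel()
for cs in(['top'],['scene'],['top','scene']):
    s=least_squares(res,[.42,-.2,-.2,.045],args=(cs,));print(cs,s.x,np.degrees(s.x[2]),'rms px',np.sqrt(np.mean(s.fun**2)),s.fun.round(1))
o,x,y,z=frame(s.x);print(x,y,z)
for n,uv,h in(('salt',(280,266),.09),('tin',(340,150),.072),('pot',(246,146),.05)):print(n,ray('top',uv,h))
E
```

```text
top rack ctr [0.5331 0.0527 0.012 ] sides [0.101  0.109  0.0998 0.1105]
 yaw of long axis 8.775060238354092
 tail ctr [0.5461 0.0552 0.132 ] sides [0.0107 0.0689 0.0084 0.0692]
 yaw 8.425095006912874
scene rack ctr [0.5308 0.0498 0.012 ] sides [0.0972 0.1114 0.0985 0.1091]
 yaw of long axis 9.557677116292687
 tail ctr [0.5441 0.0527 0.132 ] sides [0.0083 0.0686 0.0079 0.0674]
 yaw 8.530932026506015
['top'] [ 0.4921 -0.1564 -0.2132  0.045 ] -12.214630255584607 rms px 0.4152589624055502 [-0.5 -0.6  0.4  0.2  0.2  0.7 -0.7 -0.4  0.1 -0.   0.4  0. ]
['scene'] [ 0.4905 -0.1577 -0.2114  0.0449] -12.112861592125904 rms px 1.0515918091046599 [-0.7 -0.6  1.3 -1.8  0.1  0.2 -2.1  1.2  0.4  0.2  1.   0.6]
['top', 'scene'] [ 0.4913 -0.1572 -0.2114  0.045 ] -12.114879431180784 rms px 0.86980111599039 [-0.2 -0.2  0.8  0.6  0.6  1.  -0.3  0.   0.5  0.3  0.8  0.4 -0.9 -1.
  1.1 -2.2 -0.1 -0.3 -2.3  0.8  0.2 -0.3  0.8  0.2]
[-0.1719 -0.8009  0.5736] [ 0.9777 -0.2099  0.    ] [0.1204 0.5608 0.8192]
salt [ 0.4051 -0.0496  0.09  ]
tin [ 0.6899 -0.1888  0.072 ]
pot [0.7007 0.0478 0.05  ]
```

Emit:
arm_command:
  moves:
    - {"slide": [0,0,0],"roll": 0.09}
    - {"slide": [0,0,0],"roll": 0.09}
    - {"slide": [0,0,0],"roll": 0.09}
    - {"slide": [0,0,0],"roll": 0.09}
    - {"slide": [0,0,0],"roll": 0.09}
    - {"slide": [0,0,0],"roll": 0.045}
    - {"slide": [0,0,0],"roll": 0}
  fingers: 1

```text
time: 1.02
tool_pos: [0.2834, 0.6117, 0.2158]
eef_rot: [0.001, 0.665, 0.747, -0.002]
force: [-0.0, 0.1, 0.7]
width: 0.998
```

```bash
cat > plan.py <<'E'
from geo import *
from bench import r
import sys
def st(target=None,yaw=None,pts=()):
    s=r.sense();p=np.array(s['tool_pos']);M=q2m(s['eef_rot'])
    a=np.degrees(np.arctan2(M[1,1],M[0,1]))
    print('t',round(s['time'],2),'tcp',p,'yaw',round(a,2),'zax',M[:,2],'w',round(s['width'],3),'F',np.array(s['force']).round(1),'M',np.array(s['moment']).round(2),'q',np.array(s['joint_positions']).round(2))
    if target is not None:
        d=(M.T@(np.array(target)-p))/.1
        dy=0 if yaw is None else -((yaw-a+90)%180-90)
        print('slide',d,'roll',np.radians(dy)/2)
E
python3 -c "
from plan import *
st([.545,.054,.218],8.6)"
```

```text
t 1.02 tcp [0.2834 0.6117 0.2158] yaw 6.62 zax [-0.002 -0.004 -1.   ] w 0.998 F [-0.   0.1  0.7] M [-0.11  0.09  0.  ] q [ 1.1   0.12  1.44 -0.    1.58  0.98]
slide [-5.8421  1.9555 -0.0054] roll -0.017243063099071854
```

Emit:
arm_command:
  moves:
    - {"slide": [-0.58,0.195,-0.005],"roll": -0.017}
    - {"slide": [-0.58,0.195,-0.005],"roll": 0}
    - {"slide": [-0.58,0.195,-0.005],"roll": 0}
    - {"slide": [-0.58,0.195,-0.005],"roll": 0}
    - {"slide": [-0.58,0.195,-0.005],"roll": 0}
    - {"slide": [-0.58,0.195,-0.005],"roll": 0}
    - {"slide": [-0.58,0.195,-0.005],"roll": 0}
    - {"slide": [-0.58,0.195,-0.005],"roll": 0}
    - {"slide": [0,0,0],"roll": 0}

```text
time: 2.15
tool_pos: [0.5137, 0.1665, 0.22]
eef_rot: [0.001, 0.642, 0.767, -0.003]
force: [0.1, 0.5, -0.2]
width: 1.004
```

```bash
python3 -c "
from plan import *
st([.545,.054,.218],8.6)"
```

```text
t 2.15 tcp [0.5137 0.1665 0.22  ] yaw 10.18 zax [-0.0016 -0.0055 -1.    ] w 1.004 F [ 0.1  0.5 -0.2] M [-0.01  0.02 -0.02] q [ 0.27 -0.18  1.73 -0.    1.6   0.09]
slide [-1.1625  0.1088  0.0258] roll 0.0138155225704586
```

Emit:
arm_command:
  moves:
    - {"slide": [-0.55,0.05,0],"roll": 0.014}
    - {"slide": [-0.55,0.05,0],"roll": 0}
    - {"slide": [-0.06,0.01,0],"roll": 0}
    - {"slide": [0,0,0],"roll": 0}

```text
time: 2.65
tool_pos: [0.5435, 0.0536, 0.2202]
eef_rot: [0.001, 0.649, 0.761, -0.002]
force: [-1.1, -0.6, -0.8]
width: 0.998
```

```bash
python3 -c "
from plan import *
import cv2
st([.545,.054,.099],8.6)
c=r.capture('wrist');cv2.imwrite('pics/w1.png',c['frame']);print(c['eye'],c['orientation'])
c=r.capture('top');cv2.imwrite('pics/t1.png',cv2.resize(c['frame'][130:290,180:440],None,fx=3,fy=3))
"
```

```text
t 2.65 tcp [0.5435 0.0536 0.2202] yaw 9.07 zax [-0.0021 -0.0042 -1.    ] w 0.998 F [-1.1 -0.6 -0.8] M [-0.06  0.1  -0.02] q [ 0.05 -0.17  1.72 -0.    1.59 -0.1 ]
slide [0.0066 0.0186 1.2123] roll 0.004144601722553614
[0.5308 0.1359 0.3849] [0.1501 0.9855 0.0786 0.011 ]
```

View pics/w1.png

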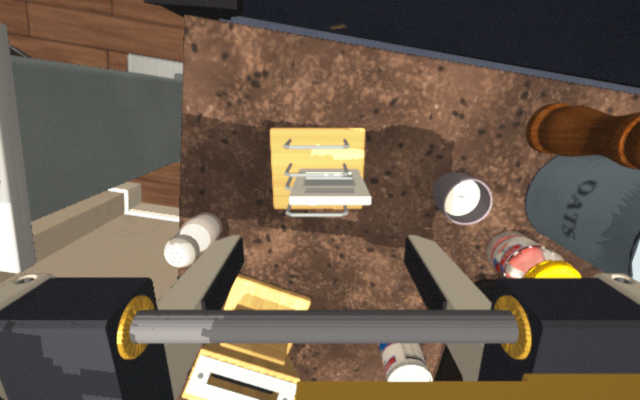

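View pics/t1.png

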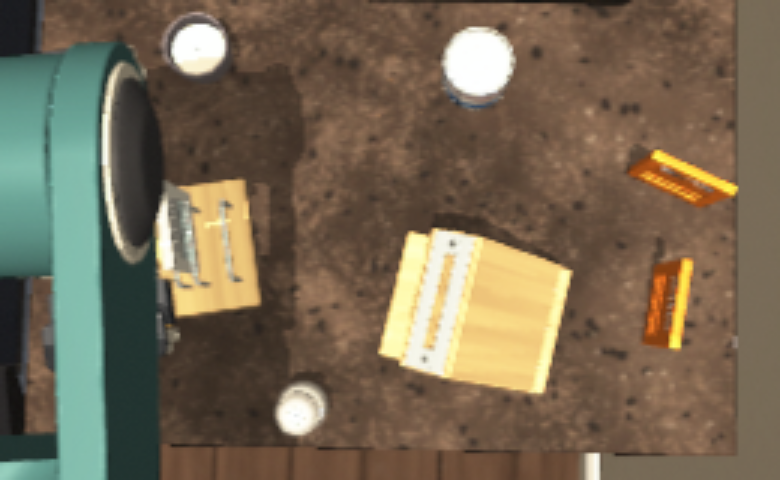

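```bash
python3 -c "
from geo import *
import cv2
im=cv2.imread('pics/w1.png');cv2.imwrite('pics/w1c.png',cv2.resize(im[115:225,260:380],None,fx=6,fy=6,interpolation=2)[:600])
"
```

```text
(no output)
```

View pics/w1c.png

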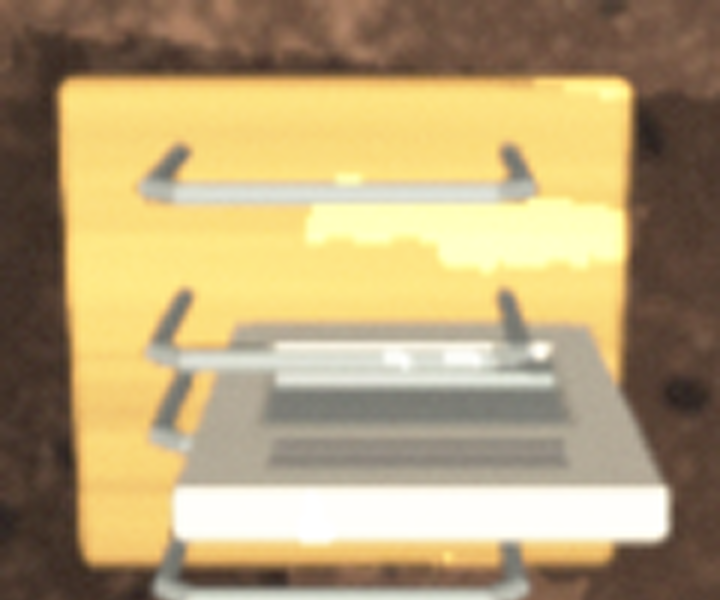

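```bash
python3 -c "
from plan import *
CAM['w']=(np.array([[317.0577,0,323.6844],[0,317.0577,197.8152],[0,0,1]]),np.array([0.5308,0.1359,0.3849]),q2m([0.1501,0.9855,0.0786,0.011]))
b=np.array([ray('w',u,.132) for u in oc([(173,487),(668,487),(668,543),(173,543)],(260,115),6)])
print(b,b.mean(0));d=b[1]-b[0];print(np.degrees(np.arctan2(d[1],d[0])),np.linalg.norm(d))
st([*b.mean(0)[:2],.099],8.6)
"
```

```text
[[0.5135 0.0551 0.132 ]
 [0.5814 0.066  0.132 ]
 [0.583  0.058  0.132 ]
 [0.5145 0.0469 0.132 ]] [0.5481 0.0565 0.132 ]
9.136822648920736 0.06878360767392093
t 2.75 tcp [0.5434 0.0542 0.2203] yaw 9.12 zax [-0.0019 -0.0043 -1.    ] w 1.001 F [0.6 0.  0.1] M [-0.01  0.05  0.02] q [ 0.06 -0.17  1.72 -0.    1.59 -0.1 ]
slide [0.0201 0.053  1.213 ] roll 0.0045670408737165024
```

Emit:
arm_command:
  moves:
    - {"slide": [0.014,0.03,0.4],"roll": 0}
    - {"slide": [0,0,0.4],"roll": 0}
    - {"slide": [0,0,0.3],"roll": 0}
    - {"slide": [0,0,0.08],"roll": 0}
    - {"slide": [0,0,0],"roll": 0}

```text
time: 3.38
tool_pos: [0.5456, 0.0621, 0.1011]
eef_rot: [0.001, 0.645, 0.764, -0.001]
force: [0.5, -0.3, -0.0]
width: 0.996
```

```bash
python3 -c "
from plan import *
import cv2
st([.546,.0555,.101],9)
c=r.capture('scene');cv2.imwrite('pics/s2.png',cv2.resize(c['frame'][130:290,130:350],None,fx=3.5,fy=3.5,interpolation=2))
"
```

```text
t 3.38 tcp [0.5456 0.0621 0.1011] yaw 9.67 zax [ 0.0009 -0.0033 -1.    ] w 0.996 F [ 0.5 -0.3 -0. ] M [-0.06  0.04 -0.02] q [ 0.07 -0.1   1.85 -0.    1.39 -0.1 ]
slide [-0.0661 -0.0075  0.0009] roll 0.005845885554879197
```

View pics/s2.png

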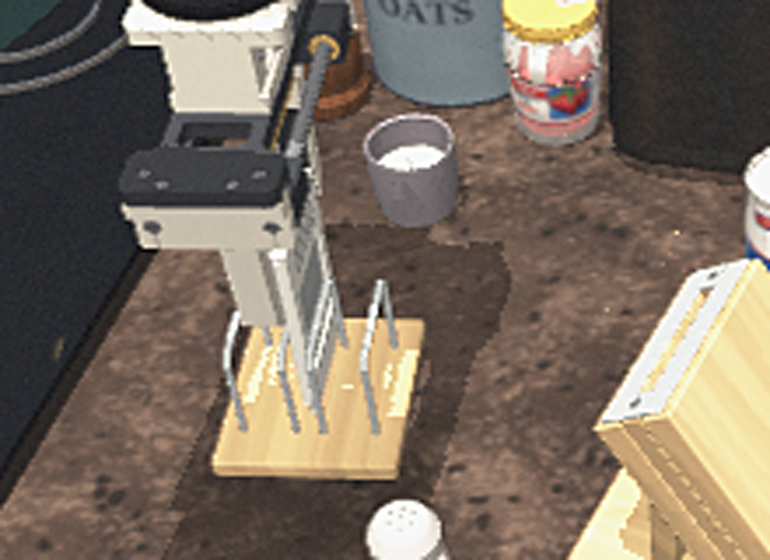

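Emit:
arm_command:
  moves:
    - {"slide": [-0.066,-0.007,0],"roll": 0.006}
    - {"slide": [0,0,0],"roll": 0}

```text
time: 3.68
tool_pos: [0.5472, 0.0553, 0.1038]
eef_rot: [0.003, 0.65, 0.76, 0.0]
force: [-0.7, 0.8, -0.9]
width: 1.001
```

```bash
python3 -c "
from plan import *
st([.546,.0555,.101],9)
"
```

```text
t 3.67 tcp [0.5472 0.0553 0.1038] yaw 8.95 zax [ 0.0045 -0.0031 -1.    ] w 1.001 F [-0.7  0.8 -0.9] M [-0.05  0.09 -0.03] q [ 0.06 -0.11  1.85 -0.    1.39 -0.1 ]
slide [ 0.0041 -0.0113  0.0283] roll -0.000474023444697039
```

Emit:
arm_command:
  moves:
    - {"slide": [0,-0.01,0.025],"roll": 0}
    - {"slide": [0,0,0],"roll": 0}
    - {"slide": [0,0,0],"roll": 0}
    - {"slide": [0,0,0],"roll": 0}
    - {"slide": [0,0,0],"roll": 0}
    - {"slide": [0,0,0],"roll": 0}
  fingers: -1
  grip_force: 20

```text
time: 4.42
tool_pos: [0.5465, 0.0549, 0.102]
eef_rot: [0.003, 0.65, 0.76, 0.001]
force: [-0.1, -0.3, 0.5]
width: 0.75
```

```bash
python3 -c "
from plan import *
st([.546,.0555,.101],9)
"
```

```text
t 4.42 tcp [0.5465 0.0549 0.102 ] yaw 8.92 zax [ 0.0055 -0.003  -1.    ] w 0.75 F [-0.1 -0.3  0.5] M [-0.12  0.01 -0.02] q [ 0.06 -0.11  1.86 -0.    1.39 -0.1 ]
slide [ 0.0066 -0.0036  0.0102] roll -0.0006819315595798947
```

Emit:
arm_command:
  moves:
    - {"slide": [0,0,-0.15],"roll": 0}
    - {"slide": [0,0,-0.25],"roll": 0}
    - {"slide": [0,0,-0.3],"roll": 0}
    - {"slide": [0,0,-0.3],"roll": 0}
    - {"slide": [0,0,-0.3],"roll": 0}
    - {"slide": [0,0,-0.3],"roll": 0}
    - {"slide": [0,0,-0.15],"roll": 0}
    - {"slide": [0,0,0],"roll": 0}

```text
time: 5.42
tool_pos: [0.5447, 0.0555, 0.2885]
eef_rot: [0.004, 0.65, 0.76, 0.002]
force: [0.0, -0.5, -0.5]
width: 0.751
```

```bash
python3 -c "
from plan import *
import cv2
st([.4913,-.1572,.262],-12.1)
c=r.capture('scene');cv2.imwrite('pics/s3.png',cv2.resize(c['frame'][50:290,130:410],None,fx=2.5,fy=2.5,interpolation=2))
"
```

```text
t 5.42 tcp [0.5447 0.0555 0.2885] yaw 8.93 zax [ 0.008  -0.0028 -1.    ] w 0.751 F [ 0.  -0.5 -0.5] M [-0.09  0.03  0.03] q [ 0.06 -0.18  1.62 -0.    1.69 -0.1 ]
slide [-2.0173 -0.8597  0.2664] roll 0.18352006740057242
```

View pics/s3.png

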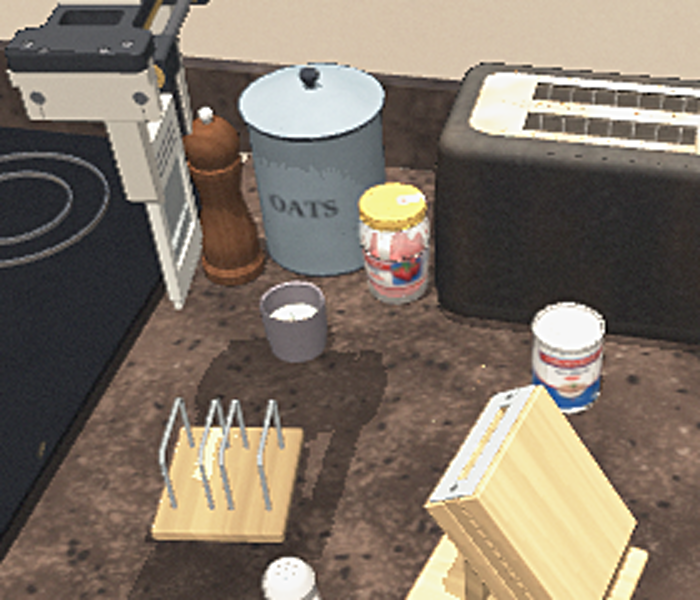

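Emit:
arm_command:
  moves:
    - {"slide": [0,0,0],"roll": 0.075}
    - {"slide": [0,0,0],"roll": 0.075}
    - {"slide": [0,0,0],"roll": 0.034}
    - {"slide": [0,0,0],"roll": 0}

```text
time: 5.98
tool_pos: [0.5434, 0.0554, 0.2818]
eef_rot: [0.001, 0.781, 0.624, -0.001]
force: [0.1, -0.2, -0.6]
width: 0.751
```

```bash
python3 -c "
from plan import *
st([.4913,-.1572,.262],-12.1)
"
```

```text
t 5.97 tcp [0.5434 0.0554 0.2818] yaw -12.78 zax [-0.0004 -0.0032 -1.    ] w 0.751 F [ 0.1 -0.2 -0.6] M [-0.05  0.05  0.02] q [ 0.06 -0.17  1.62 -0.    1.69  0.28]
slide [-2.188  -0.0376  0.2048] roll -0.005896466205353368
```

Emit:
arm_command:
  moves:
    - {"slide": [-0.3,-0.01,0],"roll": -0.006}
    - {"slide": [-0.4,-0.01,0],"roll": 0}
    - {"slide": [-0.45,-0.01,0],"roll": 0}
    - {"slide": [-0.45,-0.01,0.04],"roll": 0}
    - {"slide": [-0.4,-0.01,0.04],"roll": 0}
    - {"slide": [-0.2,0,0.05],"roll": 0}
    - {"slide": [0,0,0],"roll": 0}

```text
time: 6.85
tool_pos: [0.4902, -0.1646, 0.2627]
eef_rot: [-0.002, 0.772, 0.635, -0.004]
force: [0.2, -0.2, -0.2]
width: 0.748
```

```bash
python3 -c "
from plan import *
import cv2
st([.4913,-.1572,.255],-12.1)
c=r.capture('scene');cv2.imwrite('pics/s4.png',cv2.resize(c['frame'][50:320,230:430],None,fx=2.2,fy=2.2,interpolation=2))
c=r.capture('wrist');cv2.imwrite('pics/w4.png',c['frame']);print(c['eye'],c['orientation'])
"
```

```text
t 6.85 tcp [ 0.4902 -0.1646  0.2627] yaw -11.16 zax [-0.0082 -0.0017 -1.    ] w 0.748 F [ 0.2 -0.2 -0.2] M [-0.05  0.09  0.03] q [-0.37 -0.23  1.71 -0.    1.68 -0.18]
slide [ 0.0753 -0.0027  0.0769] roll 0.008215483241051827
[ 0.5075 -0.0827  0.4277] [ 0.149   0.9841 -0.0952 -0.0178]
```

View pics/s4.png

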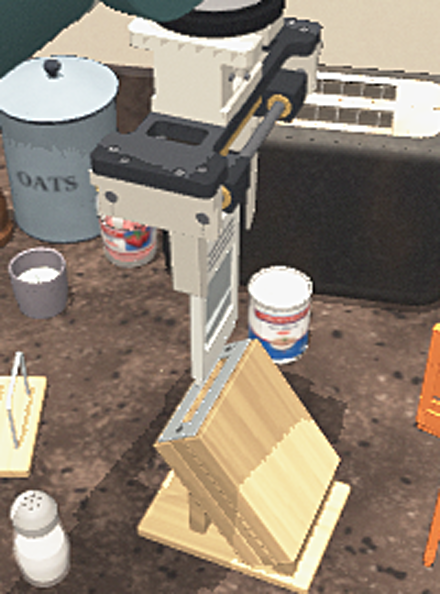

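View pics/w4.png

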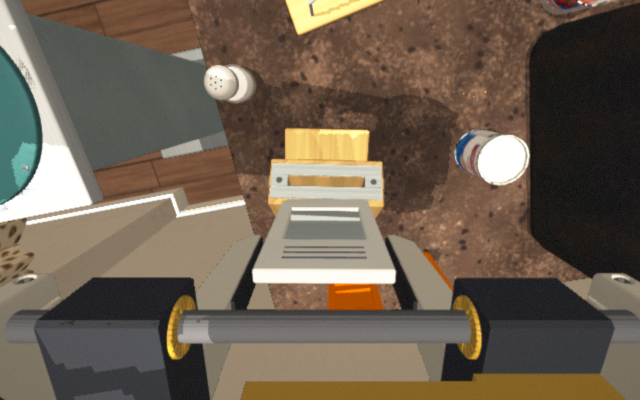

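```bash
python3 -c "
from plan import *
import cv2
im=cv2.imread('pics/w4.png');cv2.imwrite('pics/w4c.png',cv2.resize(im[145:290,245:405],None,fx=5,fy=5,interpolation=2)[:600])
CAM['w']=(np.array([[317.0577,0,323.6844],[0,317.0577,197.8152],[0,0,1]]),np.array([ 0.5075,-0.0827,0.4277]),q2m([ 0.149,0.9841,-0.0952,-0.0178]))
y=np.array([.9777,-.2099,0]);l=np.array([.2099,.9777,0])
o=np.array([.4913,-.1572,.135])
print(proj('w',[o+.045*y,o,o-.045*y]))
s=r.sense();t=np.array(s['tool_pos']);M=q2m(s['eef_rot'])
for h in(.09,.082,-.03):
  print('h',h,proj('w',[t+M[:,2]*h+M[:,0]*a+M[:,1]*b for a in(.004,-.004) for b in(-.035,.035)]))
"
```

```text
[[371.3335 183.9708]
 [324.113  183.0867]
 [276.9087 182.2028]]
h 0.09 [[282.1191 197.534 ]
 [365.4809 197.5278]
 [282.4828 206.5641]
 [365.1153 206.5574]]
h 0.082 [[280.8922 200.4062]
 [366.7192 200.3997]
 [281.2775 209.6751]
 [366.3318 209.668 ]]
h -0.03 [[250.7114 271.0589]
 [397.179  271.0405]
 [251.8256 285.6983]
 [396.0571 285.6786]]
```

View pics/w4c.png

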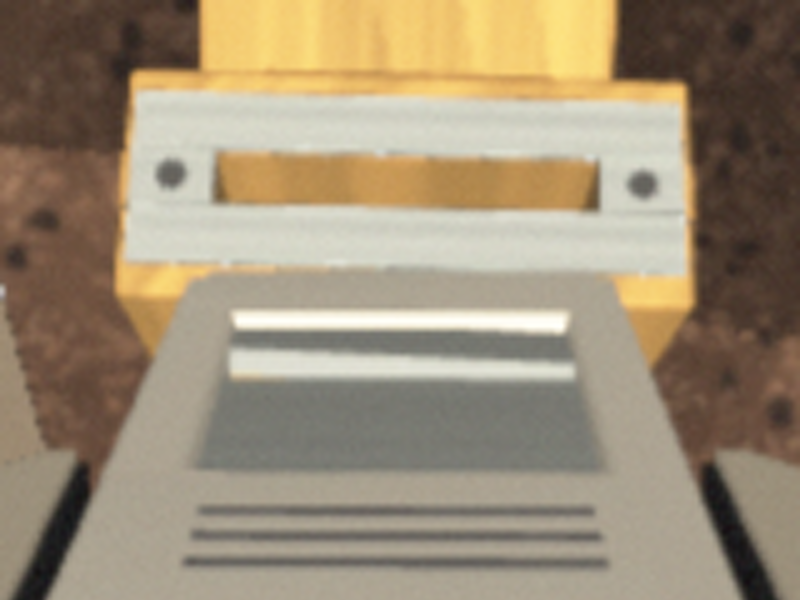

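```bash
cat >> plan.py <<'E'
O=np.array([.4918,-.1573,.135]);Y=np.array([.9777,-.2099,0]);LF=np.array([.2099,.9777,0]);UP=np.array([0,0,1.])
Z=np.sin(np.radians(35))*LF+np.cos(np.radians(35))*UP
def T(th,s=None,N=None,L=.109):
    th=np.radians(th)
    if N is None:N=O-s*Z
    return N+L*(np.sin(th)*LF+np.cos(th)*UP)-.019*UP
E
python3 -c "
from plan import *
st(T(0,N=O-.001*LF+.012*UP),-12.1)
for th,s in((0,.005),(10,.006),(20,.007),(28,.009),(35,.012),(35,.085)):print(th,s,T(th,s))
"
```

```text
t 6.95 tcp [ 0.4907 -0.1634  0.2634] yaw -11.11 zax [-0.0074 -0.0017 -1.    ] w 0.752 F [ 0.9  0.6 -0.7] M [-0.1   0.04  0.03] q [-0.37 -0.23  1.71 -0.    1.68 -0.17]
slide [0.0532 0.0011 0.2637] roll 0.008650926986648847
0 0.005 [ 0.4912 -0.1601  0.2209]
10 0.006 [ 0.4951 -0.1422  0.2184]
20 0.007 [ 0.4988 -0.1248  0.2127]
28 0.009 [ 0.5015 -0.1123  0.2049]
35 0.012 [ 0.5035 -0.1029  0.1955]
35 0.085 [ 0.4947 -0.1438  0.1357]
```

Emit:
arm_command:
  moves:
    - {"slide": [0.053,0,0.12],"roll": 0.0085}
    - {"slide": [0,0,0.12],"roll": 0}
    - {"slide": [0,0,0],"roll": 0}

```text
time: 7.32
tool_pos: [0.4919, -0.1558, 0.2371]
eef_rot: [-0.002, 0.777, 0.63, -0.003]
force: [-0.2, 0.9, -0.7]
width: 0.752
```

```bash
python3 -c "
from plan import *
import cv2
st(T(0,N=O-.001*LF-.007*UP),-12.1)
c=r.capture('wrist');cv2.imwrite('pics/w5.png',cv2.resize(c['frame'][145:290,245:405],None,fx=5,fy=5,interpolation=2)[:600])
c=r.capture('scene');cv2.imwrite('pics/s5.png',cv2.resize(c['frame'][130:300,280:400],None,fx=3.5,fy=3.5,interpolation=2))
"
```

```text
t 7.33 tcp [ 0.4919 -0.1558  0.2371] yaw -11.95 zax [-0.0079 -0.0012 -1.    ] w 0.752 F [-0.2  0.9 -0.7] M [-0.06  0.08  0.06] q [-0.35 -0.23  1.75 -0.    1.64 -0.15]
slide [-0.024   0.0032  0.1912] roll 0.0013068059125902515
```

View pics/w5.png

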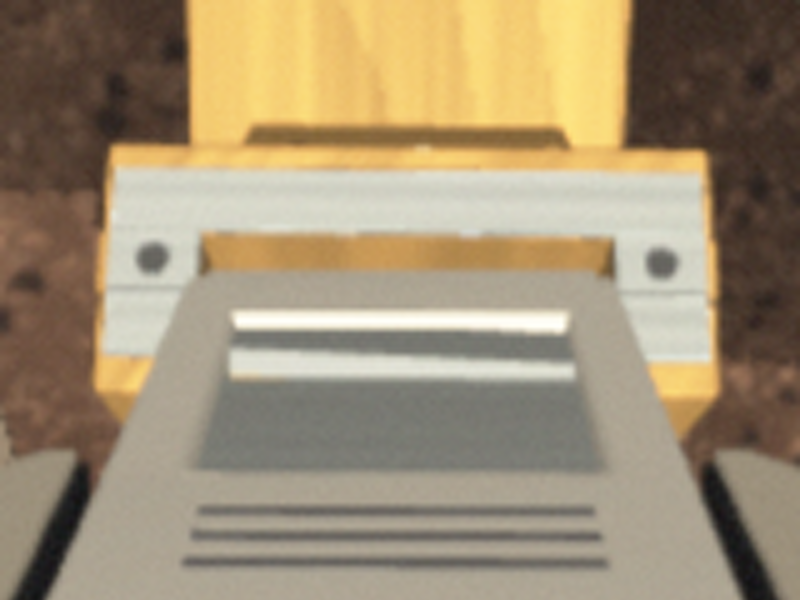

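View pics/s5.png

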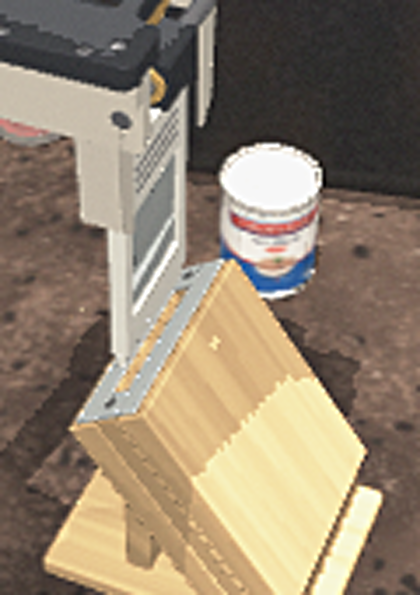

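Emit:
arm_command:
  moves:
    - {"slide": [-0.024,0.005,0.06],"roll": 0.001}
    - {"slide": [0,0,0.06],"roll": 0}
    - {"slide": [0,0,0],"roll": 0}

```text
time: 7.8
tool_pos: [0.4923, -0.1589, 0.2261]
eef_rot: [-0.001, 0.778, 0.629, -0.003]
force: [-0.3, 1.2, -1.5]
width: 0.756
```

```bash
python3 -c "
from plan import *
import cv2
st(T(0,N=O-.001*LF-.007*UP),-12.1)
c=r.capture('wrist');cv2.imwrite('pics/w6.png',cv2.resize(c['frame'][145:290,245:405],None,fx=5,fy=5,interpolation=2)[:600])
c=r.capture('scene');cv2.imwrite('pics/s6.png',cv2.resize(c['frame'][130:300,280:400],None,fx=3.5,fy=3.5,interpolation=2))
"
```

```text
t 7.8 tcp [ 0.4923 -0.1589  0.2261] yaw -12.09 zax [-0.0056 -0.0018 -1.    ] w 0.756 F [-0.3  1.2 -1.5] M [ 0.15  0.05 -0.03] q [-0.36 -0.23  1.76 -0.    1.62 -0.15]
slide [ 0.0044 -0.0078  0.0814] roll 6.737034509697801e-05
```

View pics/w6.png

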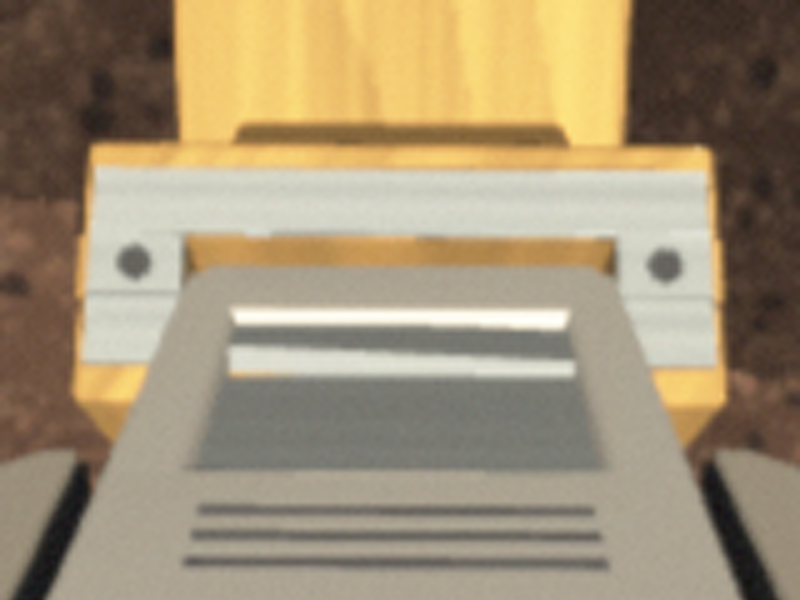

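View pics/s6.png

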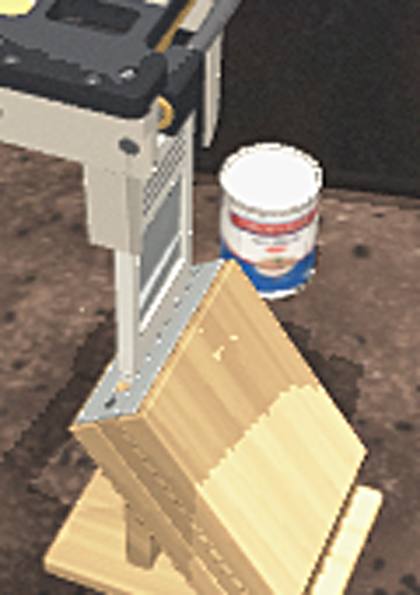

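Emit:
arm_command:
  moves:
    - {"slide": [0.018,-0.005,0],"roll": 0}
    - {"slide": [0,0,0.05],"roll": 0}
    - {"slide": [0,0,0.03],"roll": 0}
    - {"slide": [0,0,0],"roll": 0}

```text
time: 8.4
tool_pos: [0.4923, -0.157, 0.2184]
eef_rot: [-0.001, 0.778, 0.629, -0.003]
force: [0.8, 0.1, -0.7]
width: 0.752
```

```bash
python3 -c "
from plan import *
import cv2
st(T(10,.008),-12.1)
c=r.capture('wrist');cv2.imwrite('pics/w7.png',cv2.resize(c['frame'][145:290,245:405],None,fx=5,fy=5,interpolation=2)[:600])
"
```

```text
t 8.4 tcp [ 0.4923 -0.157   0.2184] yaw -12.09 zax [-0.0048 -0.0023 -1.    ] w 0.752 F [ 0.8  0.1 -0.7] M [0.1  0.05 0.  ] q [-0.36 -0.23  1.77 -0.    1.6  -0.14]
slide [ 0.1389 -0.0043  0.0152] roll 0.00010175713361736427
```

View pics/w7.png

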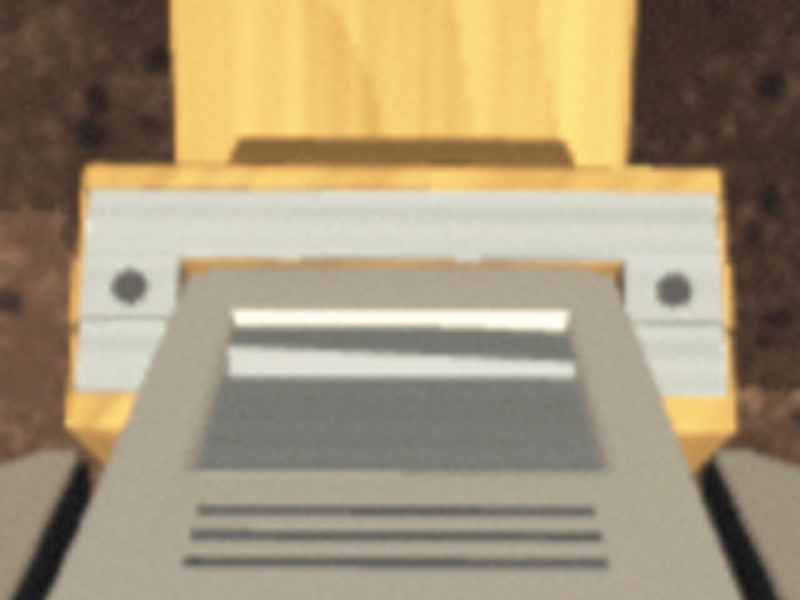

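Emit:
arm_command:
  moves:
    - {"slide": [0.04,0,0.01],"roll": 0}
    - {"slide": [0.05,0,0.01],"roll": 0}
    - {"slide": [0.05,0,0.01],"roll": 0}
    - {"slide": [0,0,0],"roll": 0}

```text
time: 8.95
tool_pos: [0.4958, -0.1429, 0.2165]
eef_rot: [0.001, 0.778, 0.629, -0.003]
force: [-0.1, -1.2, 0.8]
width: 0.751
```

```bash
python3 -c "
from plan import *
import cv2
st(T(20,.010),-12.1)
c=r.capture('wrist');cv2.imwrite('pics/w8.png',cv2.resize(c['frame'][145:290,245:405],None,fx=5,fy=5,interpolation=2)[:600])
"
```

```text
t 8.95 tcp [ 0.4958 -0.1429  0.2165] yaw -12.11 zax [-0.003  -0.0044 -1.    ] w 0.751 F [-0.1 -1.2  0.8] M [-0.45  0.08 -0.  ] q [-0.33 -0.23  1.78 -0.01  1.6  -0.12]
slide [ 0.1667 -0.0087  0.0616] roll -6.560873032455456e-05
```

View pics/w8.png

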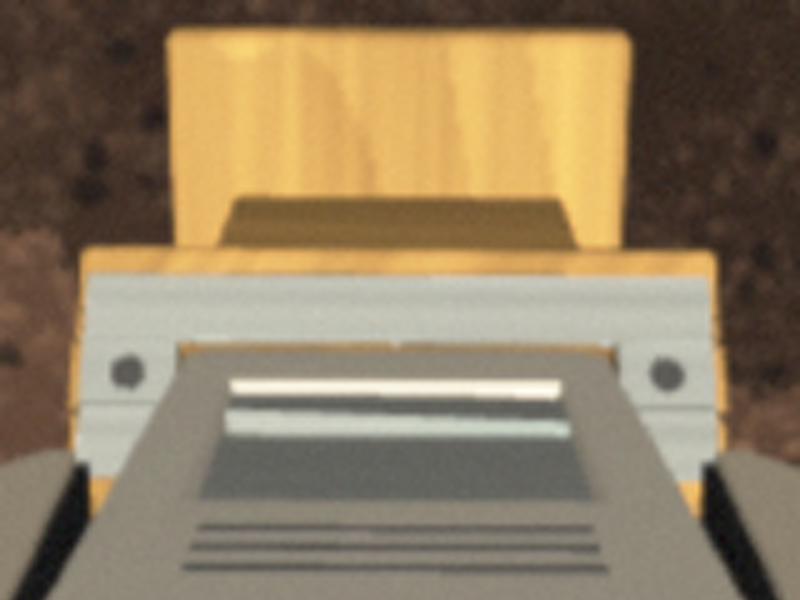

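Emit:
arm_command:
  moves:
    - {"slide": [0.05,-0.003,0.018],"roll": 0}
    - {"slide": [0.06,-0.003,0.02],"roll": 0}
    - {"slide": [0.055,-0.002,0.022],"roll": 0}
    - {"slide": [0,0,0],"roll": 0}

```text
time: 9.5
tool_pos: [0.4987, -0.1256, 0.2098]
eef_rot: [0.001, 0.778, 0.629, -0.003]
force: [0.3, -0.4, 1.2]
width: 0.75
```

```bash
python3 -c "
from plan import *
import cv2
st(T(30,.012),-12.1)
c=r.capture('wrist');cv2.imwrite('pics/w9.png',cv2.resize(c['frame'][145:290,245:405],None,fx=5,fy=5,interpolation=2)[:600])
"
```

```text
t 9.5 tcp [ 0.4987 -0.1256  0.2098] yaw -12.11 zax [-0.003  -0.0044 -1.    ] w 0.75 F [ 0.3 -0.4  1.2] M [-0.5   0.1  -0.01] q [-0.29 -0.24  1.79 -0.01  1.59 -0.08]
slide [ 0.1522 -0.0002  0.092 ] roll -0.00010129933053649563
```

View pics/w9.png

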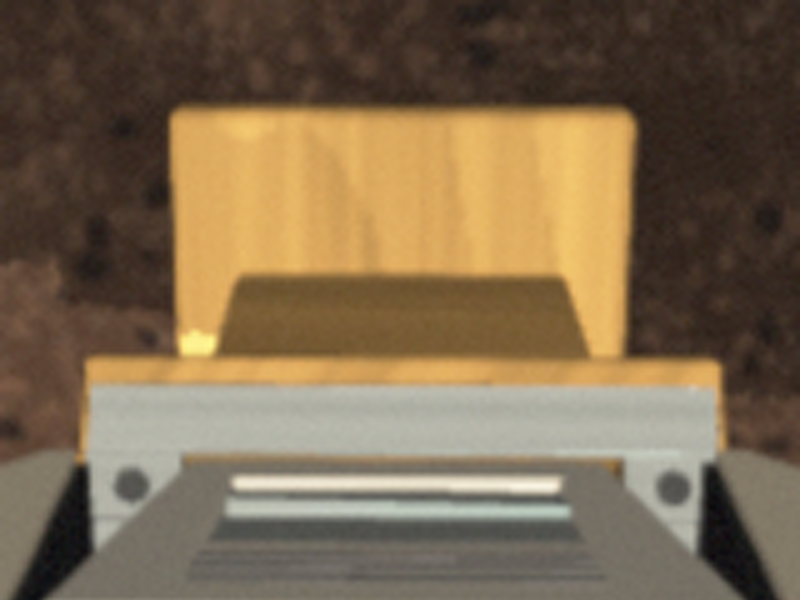

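Emit:
arm_command:
  moves:
    - {"slide": [0.05,0,0.028],"roll": 0}
    - {"slide": [0.05,0,0.032],"roll": 0}
    - {"slide": [0.05,0,0.034],"roll": 0}
    - {"slide": [0,0,0],"roll": 0}

```text
time: 10.05
tool_pos: [0.5018, -0.1101, 0.1994]
eef_rot: [0.0, 0.778, 0.628, -0.003]
force: [0.3, -2.5, -0.5]
width: 0.751
```

```bash
python3 -c "
from plan import *
import cv2
st(T(35,.016),-12.1)
c=r.capture('wrist');cv2.imwrite('pics/w10.png',c['frame'])
c=r.capture('scene');cv2.imwrite('pics/s10.png',cv2.resize(c['frame'][130:300,280:400],None,fx=3.5,fy=3.5,interpolation=2))
"
```

```text
t 10.05 tcp [ 0.5018 -0.1101  0.1994] yaw -12.13 zax [-0.0037 -0.0041 -1.    ] w 0.751 F [ 0.3 -2.5 -0.5] M [-0.5   0.03 -0.05] q [-0.26 -0.23  1.81 -0.    1.57 -0.05]
slide [0.0512 0.0015 0.0719] roll -0.00021954042082344722
```

View pics/w10.png

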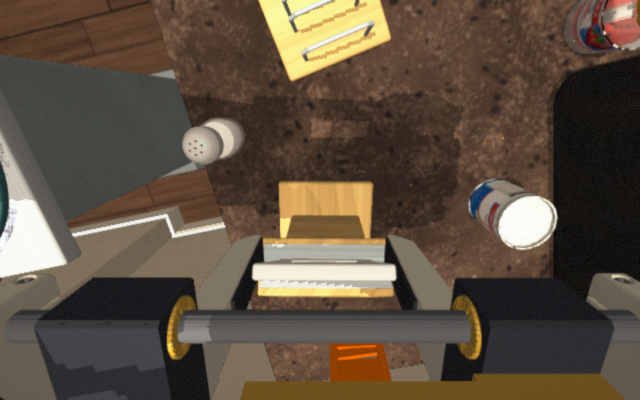

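View pics/s10.png

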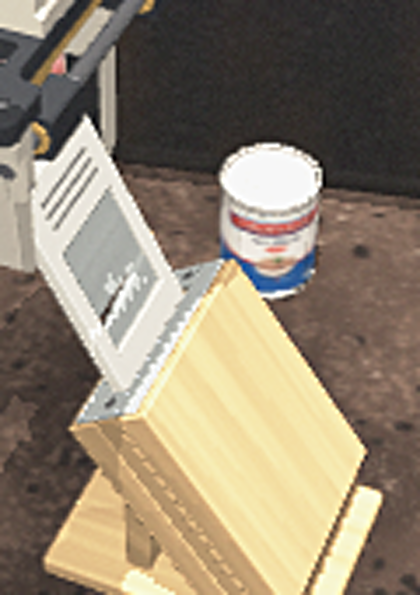

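Emit:
arm_command:
  moves:
    - {"slide": [0.025,0,0.036],"roll": 0}
    - {"slide": [0.025,0,0.036],"roll": 0}
    - {"slide": [0,0,0],"roll": 0}
    - {"slide": [-0.029,0,0.041],"roll": 0}
    - {"slide": [-0.029,0,0.041],"roll": 0}
    - {"slide": [0,0,0],"roll": 0}

```text
time: 10.9
tool_pos: [0.5014, -0.1116, 0.183]
eef_rot: [0.0, 0.778, 0.628, -0.003]
force: [-1.0, -1.0, -0.1]
width: 0.751
```

```bash
python3 -c "
from plan import *
import cv2
st(T(35,.040),-12.1)
c=r.capture('scene');cv2.imwrite('pics/s11.png',cv2.resize(c['frame'][130:300,280:400],None,fx=3.5,fy=3.5,interpolation=2))
"
```

```text
t 10.9 tcp [ 0.5014 -0.1116  0.183 ] yaw -12.16 zax [-0.0038 -0.0041 -1.    ] w 0.751 F [-1.  -1.  -0.1] M [-0.47  0.19 -0.02] q [-0.27 -0.23  1.83 -0.    1.54 -0.05]
slide [-0.071   0.0026  0.105 ] roll -0.0005255157128192162
```

View pics/s11.png

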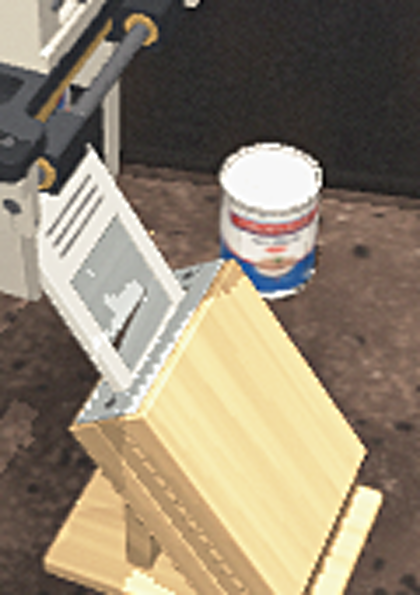

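Emit:
arm_command:
  moves:
    - {"slide": [-0.024,0,0.035],"roll": 0}
    - {"slide": [-0.024,0,0.035],"roll": 0}
    - {"slide": [-0.024,0,0.035],"roll": 0}
    - {"slide": [0,0,0],"roll": 0}
  grip_force: 35

```text
time: 11.45
tool_pos: [0.5001, -0.1189, 0.1726]
eef_rot: [0.001, 0.778, 0.628, -0.002]
force: [0.2, -2.5, -2.2]
width: 0.744
```

```bash
python3 -c "
from plan import *
st(T(35,.060),-12.1)
"
```

```text
t 11.45 tcp [ 0.5001 -0.1189  0.1726] yaw -12.15 zax [-0.0025 -0.0037 -1.    ] w 0.744 F [ 0.2 -2.5 -2.2] M [-0.53 -0.05  0.09] q [-0.28 -0.22  1.84 -0.    1.52 -0.07]
slide [-0.1113 -0.0004  0.1649] roll -0.0004284681771495679
```

Emit:
arm_command:
  moves:
    - {"slide": [-0.034,0,0.047],"roll": 0}
    - {"slide": [-0.032,0,0.047],"roll": 0}
    - {"slide": [-0.032,0,0.047],"roll": 0}
    - {"slide": [0,0,0],"roll": 0}

```text
time: 11.95
tool_pos: [0.4981, -0.1291, 0.1577]
eef_rot: [0.001, 0.778, 0.628, -0.002]
force: [1.2, -2.2, -1.7]
width: 0.746
```

```bash
python3 -c "
from plan import *
import cv2
st(T(35,.075),-12.1)
c=r.capture('scene');cv2.imwrite('pics/s12.png',cv2.resize(c['frame'][130:300,280:400],None,fx=3.5,fy=3.5,interpolation=2))
"
```

```text
t 11.95 tcp [ 0.4981 -0.1291  0.1577] yaw -12.14 zax [-0.0017 -0.0035 -1.    ] w 0.746 F [ 1.2 -2.2 -1.7] M [-0.45 -0.32  0.05] q [-0.3  -0.22  1.86 -0.    1.5  -0.09]
slide [-0.0935 -0.0023  0.1387] roll -0.000321979805456775
```

View pics/s12.png

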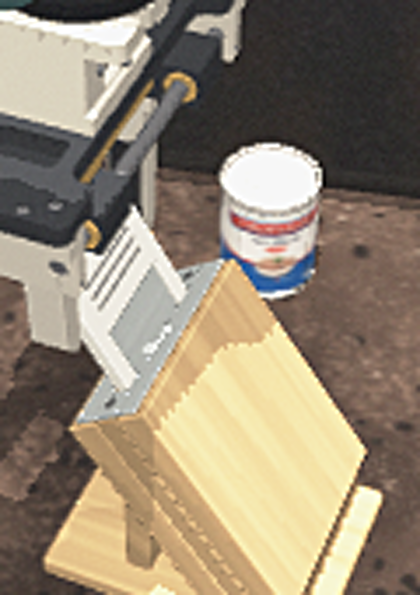

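Emit:
arm_command:
  moves:
    - {"slide": [-0.034,0,0.047],"roll": 0}
    - {"slide": [-0.034,0,0.047],"roll": 0}
    - {"slide": [-0.032,0,0.047],"roll": 0}
    - {"slide": [-0.02,0,0.028],"roll": 0}
    - {"slide": [0,0,0],"roll": 0}

```text
time: 12.62
tool_pos: [0.4973, -0.1378, 0.143]
eef_rot: [-0.0, 0.777, 0.629, 0.002]
force: [1.4, -1.9, -1.9]
width: 0.749
```

```bash
python3 -c "
from plan import *
import cv2
st(T(35,.080),-12.1)
c=r.capture('scene');cv2.imwrite('pics/s13.png',cv2.resize(c['frame'][130:300,280:400],None,fx=3.5,fy=3.5,interpolation=2))
c=r.capture('wrist');cv2.imwrite('pics/w13.png',c['frame'])
"
```

```text
t 12.62 tcp [ 0.4973 -0.1378  0.143 ] yaw -11.99 zax [ 0.0036  0.0032 -1.    ] w 0.749 F [ 1.4 -1.9 -1.9] M [-0.65 -0.04  0.07] q [-0.32 -0.21  1.88  0.    1.47 -0.11]
slide [-0.0362 -0.0128  0.0325] roll 0.0009202803932151782
```

View pics/s13.png

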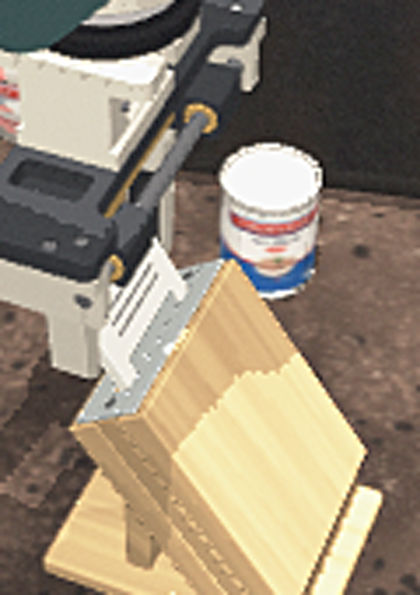

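View pics/w13.png

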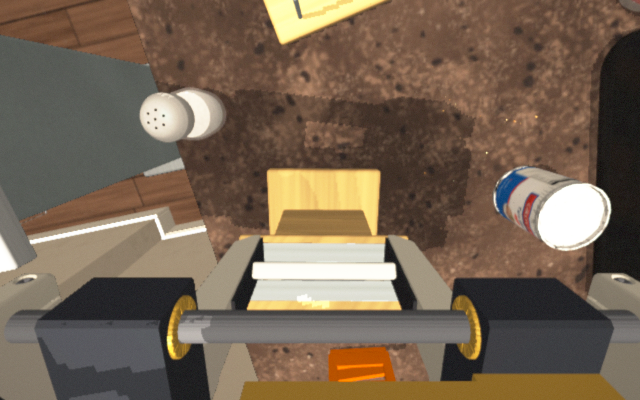

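Emit:
arm_command:
  moves:
    - {"slide": [0,0,0],"roll": 0}
    - {"slide": [0,0,0],"roll": 0}
    - {"slide": [0,0,0],"roll": 0}
    - {"slide": [0,0,0],"roll": 0}
  fingers: 1

```text
time: 13.22
tool_pos: [0.4969, -0.1378, 0.1425]
eef_rot: [-0.001, 0.777, 0.629, 0.002]
force: [-0.1, 0.5, 0.5]
width: 0.996
```

Emit:
arm_command:
  moves:
    - {"slide": [0,0,-0.2],"roll": 0}
    - {"slide": [0,0,-0.3],"roll": 0}
    - {"slide": [0,0,-0.3],"roll": 0}
    - {"slide": [0,0,0],"roll": 0}

```text
time: 13.72
tool_pos: [0.4967, -0.1381, 0.2294]
eef_rot: [0.0, 0.777, 0.629, 0.002]
force: [-0.4, -1.4, -0.3]
width: 1.001
```

Emit:
arm_command:
  moves:
    - {"slide": [0,0,0],"roll": 0}
    - {"slide": [0,0,0],"roll": 0}
    - {"slide": [0,0,0],"roll": 0}
    - {"slide": [0,0,0],"roll": 0}
    - {"slide": [0,0,0],"roll": 0}
    - {"slide": [0,0,0],"roll": 0}
    - {"slide": [0,0,0],"roll": 0}
    - {"slide": [0,0,0],"roll": 0}
  fingers: -1

```text
time: 14.72
tool_pos: [0.4961, -0.1379, 0.2279]
eef_rot: [-0.001, 0.777, 0.629, 0.002]
force: [0.1, 0.3, -1.0]
width: 0.187
```

```bash
cat >> plan.py <<'E'
X=np.cross(Y,Z)
def TP(h): return O+h*Z-.002*X+.0075*LF
E
python3 -c "
from plan import *
import cv2
st(TP(.065),-12.1)
c=r.capture('scene');cv2.imwrite('pics/s14.png',cv2.resize(c['frame'][130:300,280:400],None,fx=3.5,fy=3.5,interpolation=2))
c=r.capture('wrist');cv2.imwrite('pics/w14.png',c['frame']);print(c['eye'],c['orientation'])
"
```

```text
t 14.72 tcp [ 0.4961 -0.1379  0.2279] yaw -12.02 zax [ 0.0017  0.0035 -1.    ] w 0.187 F [ 0.1  0.3 -1. ] M [-0.01  0.1  -0.01] q [-0.32 -0.24  1.77  0.    1.61 -0.11]
slide [ 0.2643 -0.0016  0.4086] roll 0.0007380638579493105
[ 0.5129 -0.0577  0.3932] [ 0.1459  0.9838 -0.1035 -0.0145]
```

View pics/s14.png

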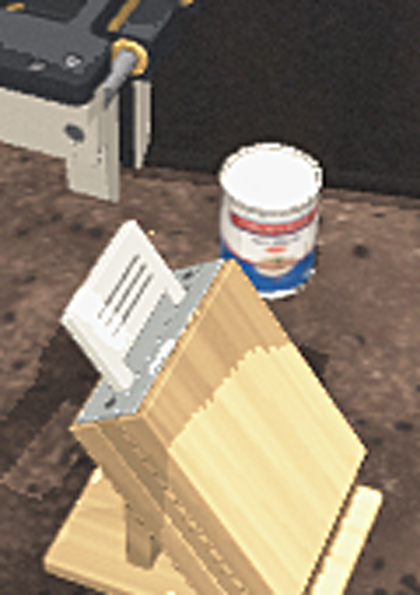

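View pics/w14.png

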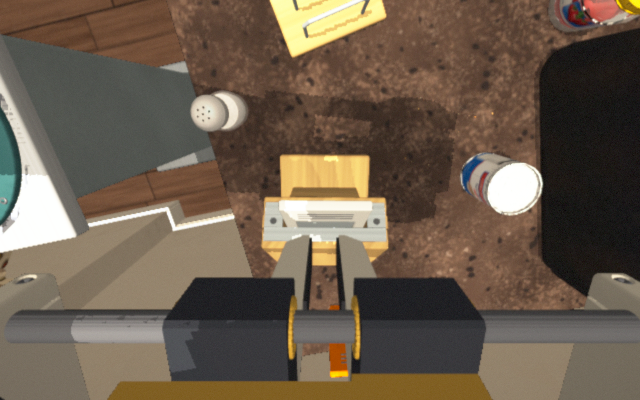

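Emit:
arm_command:
  moves:
    - {"slide": [0.13,0,0.1],"roll": 0.001}
    - {"slide": [0.14,0,0.1],"roll": 0}
    - {"slide": [0,0,0.18],"roll": 0}
    - {"slide": [0,0,0],"roll": 0}

```text
time: 15.32
tool_pos: [0.5019, -0.1088, 0.1862]
eef_rot: [-0.001, 0.778, 0.629, 0.001]
force: [-0.1, -0.3, 0.4]
width: 0.003
```

```bash
python3 -c "
from plan import *
import cv2
st(TP(.05),-12.1)
p=np.array([(133,222),(62,320)])/3.5+np.array([280,130])
for h in(.035,.045,.055):print(h,proj('scene',[O+h*Z-.0055*X+s*.035*Y for s in(1,-1)]),p)
c=r.capture('scene');cv2.imwrite('pics/s15.png',cv2.resize(c['frame'][130:300,280:400],None,fx=3.5,fy=3.5,interpolation=2))
c=r.capture('wrist');cv2.imwrite('pics/w15.png',c['frame'])
"
```

```text
t 15.32 tcp [ 0.5019 -0.1088  0.1862] yaw -12.09 zax [ 0.0004  0.004  -1.    ] w 0.003 F [-0.1 -0.3  0.4] M [-0.05  0.16 -0.01] q [-0.27 -0.23  1.83  0.    1.55 -0.05]
slide [-0.1177  0.0031  0.1131] roll 5.962027727318896e-05
0.035 [[317.7514 196.5471]
 [299.7863 224.6289]] [[318.     193.4286]
 [297.7143 221.4286]]
0.045 [[314.4846 191.9732]
 [296.2263 219.9251]] [[318.     193.4286]
 [297.7143 221.4286]]
0.055 [[311.1851 187.3537]
 [292.6286 215.1714]] [[318.     193.4286]
 [297.7143 221.4286]]
```

View pics/s15.png

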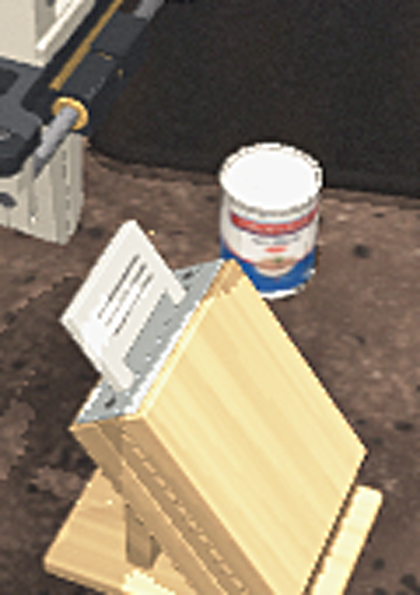

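View pics/w15.png

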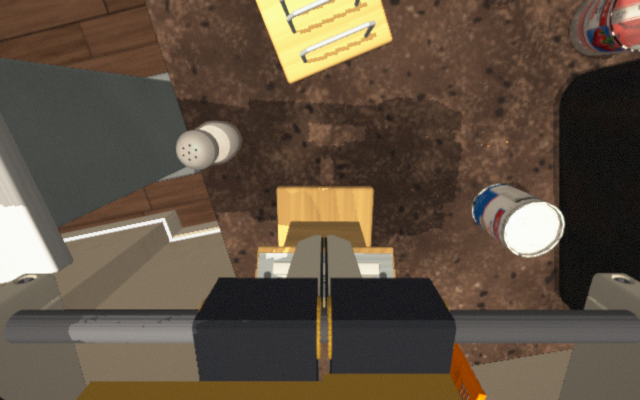

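Emit:
arm_command:
  moves:
    - {"slide": [-0.118,0.003,0],"roll": 0}
    - {"slide": [0,0,0.1],"roll": 0}
    - {"slide": [0,0,0],"roll": 0}

```text
time: 15.8
tool_pos: [0.5003, -0.1224, 0.1782]
eef_rot: [0.0, 0.778, 0.628, 0.002]
force: [0.3, 0.4, 0.4]
width: 0.004
```

```bash
python3 -c "
from plan import *
import cv2
st(TP(.035),-12.1)
c=r.capture('scene');cv2.imwrite('pics/s16.png',cv2.resize(c['frame'][130:300,280:400],None,fx=3.5,fy=3.5,interpolation=2))
"
```

```text
t 15.8 tcp [ 0.5003 -0.1224  0.1782] yaw -12.18 zax [ 0.0038  0.0029 -1.    ] w 0.004 F [0.3 0.4 0.4] M [-0.04  0.04 -0.02] q [-0.29 -0.23  1.84  0.    1.53 -0.08]
slide [-0.0671 -0.0105  0.1567] roll -0.0006880483046610261
```

View pics/s16.png

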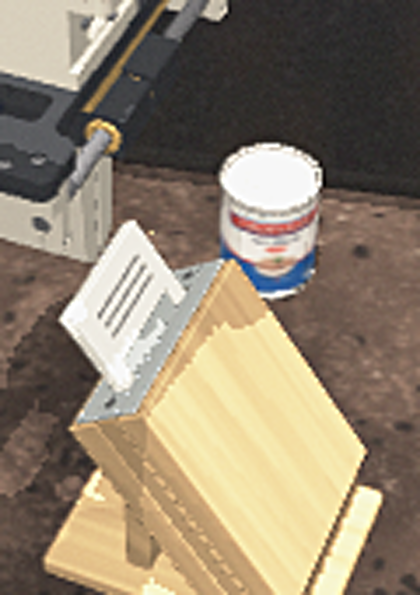

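Emit:
arm_command:
  moves:
    - {"slide": [-0.02,-0.005,0.04],"roll": 0}
    - {"slide": [-0.022,-0.003,0.04],"roll": 0}
    - {"slide": [-0.022,-0.002,0.04],"roll": 0}
    - {"slide": [-0.005,0,0.04],"roll": 0}
    - {"slide": [0,0,0],"roll": 0}

```text
time: 16.48
tool_pos: [0.4989, -0.1298, 0.1639]
eef_rot: [0.002, 0.778, 0.628, 0.004]
force: [-2.0, -2.5, 4.0]
width: 0.004
```

```bash
python3 -c "
from plan import *
import cv2
st(TP(.02),-12.1)
c=r.capture('scene');cv2.imwrite('pics/s17.png',cv2.resize(c['frame'][130:300,280:400],None,fx=3.5,fy=3.5,interpolation=2))
c=r.capture('wrist');cv2.imwrite('pics/w17.png',c['frame'][130:330,200:460])
"
```

```text
t 16.48 tcp [ 0.4989 -0.1298  0.1639] yaw -12.16 zax [ 0.008   0.0013 -1.    ] w 0.004 F [-2.  -2.5  4. ] M [-0.38  0.41  0.01] q [-0.31 -0.22  1.86  0.    1.5  -0.09]
slide [-0.0779 -0.0124  0.1361] roll -0.000549636873796766
```

View pics/s17.png

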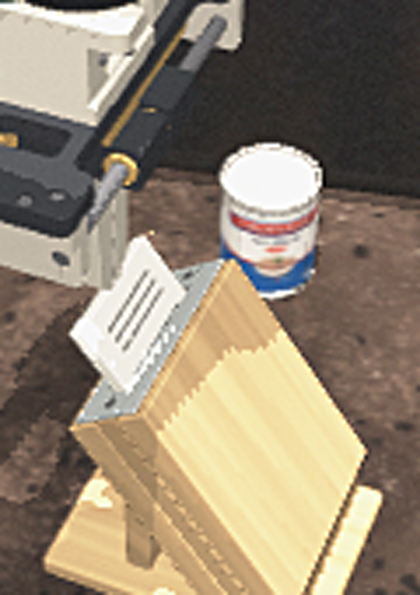

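View pics/w17.png

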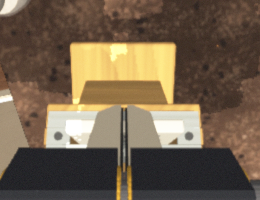

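Emit:
arm_command:
  moves:
    - {"slide": [-0.028,-0.004,0.045],"roll": 0}
    - {"slide": [-0.028,-0.004,0.045],"roll": 0}
    - {"slide": [-0.028,-0.004,0.045],"roll": 0}
    - {"slide": [0,0,0],"roll": 0}

```text
time: 17.08
tool_pos: [0.4973, -0.1389, 0.1527]
eef_rot: [0.005, 0.778, 0.628, 0.005]
force: [-0.2, -0.4, 1.5]
width: 0.007
```

```bash
python3 -c "
from plan import *
import cv2
st(TP(.005),-12.1)
c=r.capture('scene');cv2.imwrite('pics/s18.png',cv2.resize(c['frame'][130:300,280:400],None,fx=3.5,fy=3.5,interpolation=2))
"
```

```text
t 17.07 tcp [ 0.4973 -0.1389  0.1527] yaw -12.15 zax [ 0.0131 -0.0011 -0.9999] w 0.007 F [-0.2 -0.4  1.5] M [-0.19  0.22 -0.01] q [-0.32 -0.22  1.87  0.    1.48 -0.11]
slide [-0.072  -0.0171  0.1469] roll -0.0004668629003238612
```

View pics/s18.png

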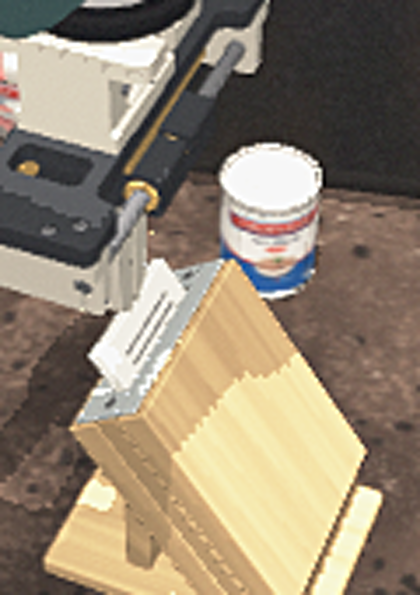

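Emit:
arm_command:
  moves:
    - {"slide": [-0.024,-0.006,0.05],"roll": 0}
    - {"slide": [-0.024,-0.006,0.05],"roll": 0}
    - {"slide": [-0.024,-0.005,0.05],"roll": 0}
    - {"slide": [0,0,0],"roll": 0}

```text
time: 17.62
tool_pos: [0.496, -0.1471, 0.1406]
eef_rot: [0.008, 0.778, 0.628, 0.006]
force: [-1.3, -0.3, 3.1]
width: 0.006
```

```bash
python3 -c "
from plan import *
import cv2
st(TP(-.001),-12.1)
c=r.capture('scene');cv2.imwrite('pics/s19.png',cv2.resize(c['frame'][130:300,280:400],None,fx=3.5,fy=3.5,interpolation=2))
"
```

```text
t 17.62 tcp [ 0.496  -0.1471  0.1406] yaw -12.14 zax [ 0.0194 -0.0047 -0.9998] w 0.006 F [-1.3 -0.3  3.1] M [-0.2   0.28 -0.  ] q [-0.34 -0.22  1.89  0.    1.45 -0.13]
slide [-0.0231 -0.0213  0.0757] roll -0.00037868013531076693
```

View pics/s19.png

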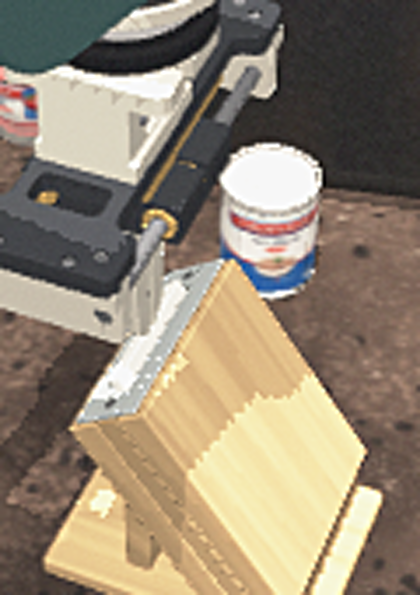

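Emit:
arm_command:
  moves:
    - {"slide": [-0.014,-0.008,0.03],"roll": 0}
    - {"slide": [-0.014,-0.008,0.03],"roll": 0}
    - {"slide": [-0.006,0,0.025],"roll": 0}
    - {"slide": [0,0,0],"roll": 0}

```text
time: 18.18
tool_pos: [0.4953, -0.1511, 0.1347]
eef_rot: [0.011, 0.778, 0.628, 0.007]
force: [-1.5, -0.3, 4.4]
width: 0.009
```

```bash
python3 -c "
from plan import *
import cv2
st(TP(-.001),-12.1)
c=r.capture('scene');cv2.imwrite('pics/s20.png',cv2.resize(c['frame'][170:300,280:400],None,fx=4.5,fy=4.5,interpolation=2))
"
```

```text
t 18.18 tcp [ 0.4953 -0.1511  0.1347] yaw -12.13 zax [ 0.0243 -0.0074 -0.9997] w 0.009 F [-1.5 -0.3  4.4] M [-0.28  0.47 -0.  ] q [-0.35 -0.21  1.9   0.    1.43 -0.13]
slide [ 0.0176 -0.0214  0.0158] roll -0.00024142032765433108
```

View pics/s20.png

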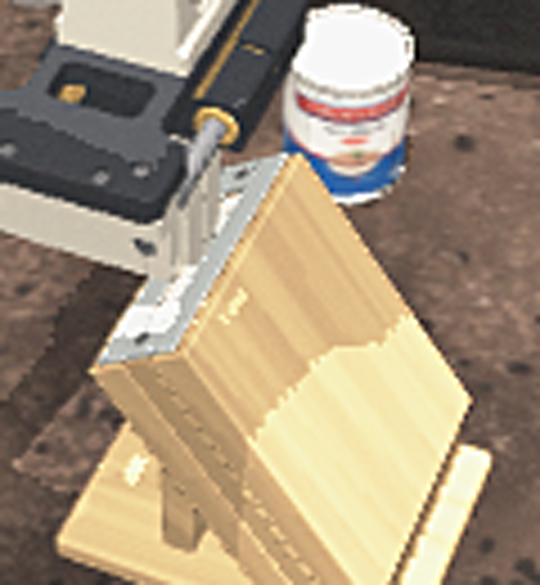

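Emit:
arm_command:
  moves:
    - {"slide": [0.012,-0.01,0.02],"roll": 0}
    - {"slide": [0,0,0.015],"roll": 0}
    - {"slide": [0,0,0],"roll": 0}

```text
time: 18.6
tool_pos: [0.4957, -0.1515, 0.1342]
eef_rot: [0.014, 0.778, 0.628, 0.007]
force: [-1.6, -1.5, 3.5]
width: 0.006
```

Emit:
arm_command:
  moves:
    - {"slide": [0.05,0,-0.15],"roll": 0}
    - {"slide": [0.2,0,-0.4],"roll": 0}
    - {"slide": [0.4,0,-0.4],"roll": 0}
    - {"slide": [0.4,0,0],"roll": 0}
    - {"slide": [0,0,0],"roll": 0}

```text
time: 19.23
tool_pos: [0.515, -0.0431, 0.2334]
eef_rot: [0.012, 0.778, 0.628, 0.008]
force: [0.0, -0.4, -0.5]
width: 0.007
```

```bash
python3 -c "
from plan import *
import cv2
st(TP(-.001),-12.1)
c=r.capture('scene');cv2.imwrite('pics/s21.png',cv2.resize(c['frame'][190:270,290:370],None,fx=7,fy=7,interpolation=2))
c=r.capture('wrist');cv2.imwrite('pics/w21.png',c['frame']);print(c['eye'],c['orientation'])
"
```

```text
t 19.23 tcp [ 0.515  -0.0431  0.2334] yaw -12.17 zax [ 0.0278 -0.0093 -0.9996] w 0.007 F [ 0.  -0.4 -0.5] M [-0.08  0.12  0.  ] q [-0.13 -0.26  1.77 -0.01  1.6   0.08]
slide [-1.0766 -0.0154  1.0072] roll -0.0006069498747877855
[0.5276 0.0382 0.3983] [ 0.151   0.9827 -0.1072 -0.001 ]
```

View pics/s21.png

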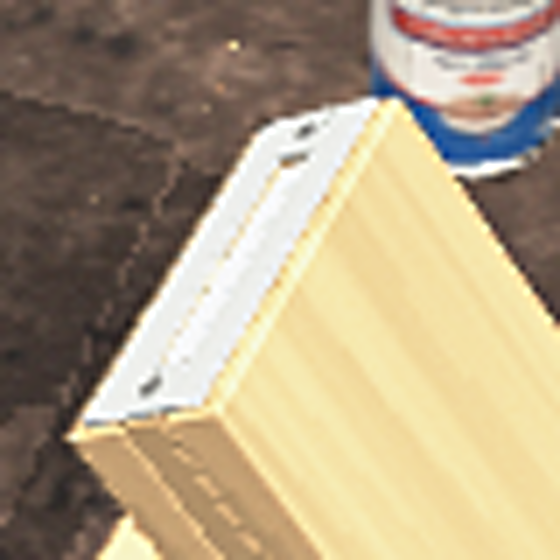

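View pics/w21.png

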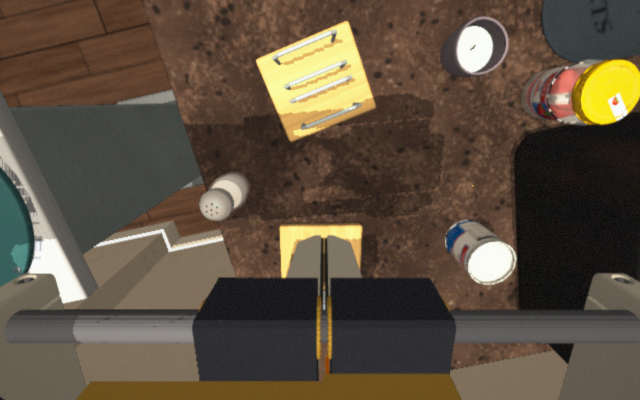

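```bash
python3 -c "
from plan import *
import cv2
c=r.capture('scene')['frame'];t=r.capture('top')['frame']
k=14
im=cv2.resize(c[205:250,305:345],None,fx=k,fy=k,interpolation=2)
cv2.imwrite('pics/s22.png',im[:600])
k=9;cv2.imwrite('pics/t22.png',cv2.resize(t[195:265,295:375],None,fx=k,fy=k,interpolation=2)[:600])
for h in(-.003,0,.004):
  print(h,(proj('scene',[O+h*Z+a*X+b*Y for a,b in((-.0055,.035),(.0025,.035),(.0025,-.035),(-.0055,-.035))])-[305,205]+.5)*14)
"
```

```text
-0.003 [[355.2695 126.3231]
 [406.0314 113.932 ]
 [170.9184 515.4497]
 [118.7296 525.8746]]
0 [[342.0961 107.8793]
 [392.8482  95.3519]
 [156.5819 496.3836]
 [104.4091 506.9531]]
0.004 [[324.4718  83.2038]
 [375.2103  70.4936]
 [137.3971 470.8698]
 [ 85.2461 481.6332]]
```

View pics/s22.png

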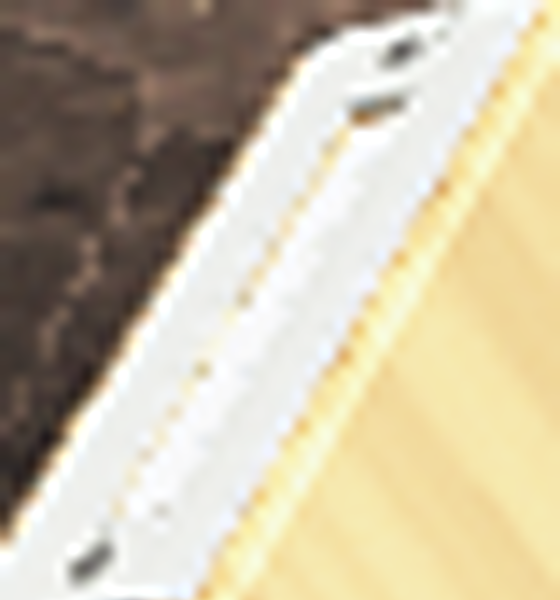

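View pics/t22.png

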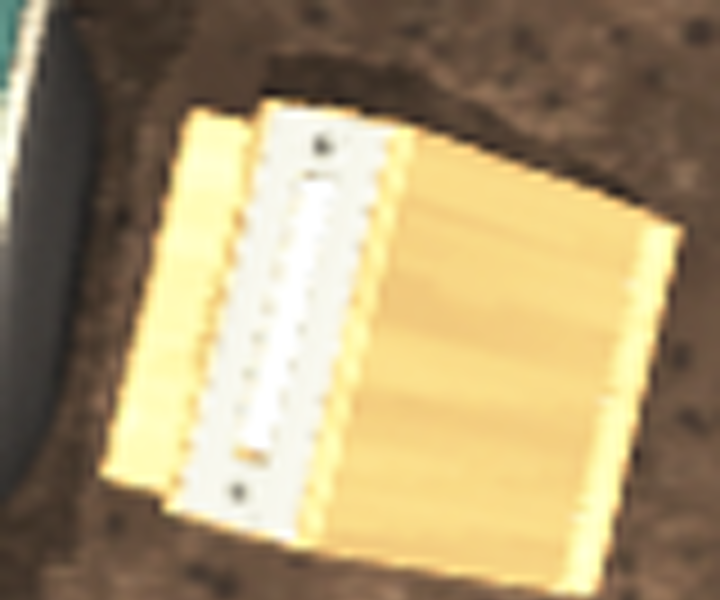

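```bash
python3 -c "
from plan import *
s=r.sense();print(s['time'],np.array(s['force']).round(1),np.abs(s['joint_velocities']).max())
print(r.close_job())"
```

```text
19.425 [ 0.1 -0.4 -0.3] 0.009436394848131208
the job is handed in; nothing more can be done
None
```

The white insert is in the storage block, nose first and flush with the steel plate. I handed the job in at 19.4 s; no verdict was reported.

- **Lifting and tilting:** The tool could only point straight down, so I pinched the insert across its 70 mm width. I lifted it clear of the rack and caught its nose in the slot mouth. Moving the gripper left then swung the insert in the pads to the slot's 35° lean.
- **Pushing home:** I slid it about 75 mm in past the sprung bar and let go. I then shut the fingers and pushed the top edge down with a few newtons.

**Last checks:**
- **Flush:** The scene picture, taken with the arm away, puts the top edge about 0 to 3 mm below the plate. The last fingertip position puts it about 1 mm below. Both readings rest on a camera calibration good to about 2 mm.
- **Alignment:** The insert lies straight in the slot.
- **Arm:** It was clear of everything, with only noise left in the force reading.
- **Other items:** I planned no contact with the salt shaker, candle pot or tin, and all three looked upright in the last wrist picture. I did not re-measure their positions.
- **Disagreements:** None of the checks disagreed. The arm drifted a few millimetres during some moves, and I corrected for it as I went.

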